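Stack a sand core and index the dressing turntable

ROBOT

A 6-joint arm with a two-finger parallel gripper is mounted at the origin on the work surface. World frame = base frame: x ahead of the robot, y to its left, z up, the work surface at z = 0. Lengths are in m, angles in rad, forces in N, time in s.
With the tool pointing down it reaches from about 0.3 to 0.875 m from the base axis. Payload 6.4 kg.
Tool frame: the origin (TCP) lies midway between the tips of the shut fingers; the grasp point (between the pads) lies 19 mm behind it; z points along the fingers, y is the line along which they close (so a half turn about z gives the same grasp; the last joint's range is limited). The gripper opens to 85 mm and grips with 20 to 120 N. Pads are 22 mm wide; open, the fingers measure 114 mm over their backs; the gripper's body (76 mm by 85 mm) begins 54 mm behind the grasp point. The pads swing forward as they close: fully open they stand 13 mm farther back than shut.
Start: joints at [-1.436, 0.181, 1.607, -0, 1.354, -0.206], TCP at [0.192, -0.542, 0.231] pointing down, gripper open.
Joint ranges: [-2.99, 2.99], [-0.89, 2.07], [0.3, 2.58], [-1.14, 4.28], [0, 2.63], [-3.12, 3.12]. Speed limits (rad/s): [2.57, 2.57, 3.01, 3.14, 3.14, 3.14].

INTERFACE

Orientations are given as a unit quaternion [w, x, y, z].
In Python, from bench import get_obs, camera, hand_in gives the robot as it stands.
- The arm moves only by the tool carry_out, never from a script. Its argument "plan" is a list that holds one entry, the list of rows, each a list of 7 numbers: the shift along the world's x, y, z in m, then the turn, a rotation vector about the world's x, y, z in rad, then the opening, from 0 (shut) to 1 (fully open). In form: [[[x, y, z, rx, ry, rz, hand], ...]]. A call has exactly 5 rows; each row is the pose to reach, as a shift and turn from the pose commanded when the call began; what a row does not reach only later rows make up. A row lasts 1/12 s, in which the tool goes at most 41.7 mm and 7.16 degrees, less where a joint would pass 70% of its speed; a pose out of reach is approached as far as the arm can. A call with a gripper value outside its range is refused whole. The fingers move at their own pace and stop on an object; the grip force is fixed at half the most. Time passes only in rows, so rows that repeat a pose let the fingers close, or fill a call up. It gives the time, the measured TCP pose, the force, the opening and the grip force at its end, in the units of the state.
- get_obs(): the state, without advancing time (a new reading comes with each control period).
- camera(name): name is "scene" or "top" or "wrist"; returns a dict with "pixels" (400x640x3 uint8, red, green, blue), "z_map" (400x640 float32, m along the optical axis (not along the pixel's ray), 0 where there is no reading), "camera_matrix" (3x3 intrinsics, pixels), "cam_to_world" (4x4, takes a point from camera to world coordinates). Camera axes: x right, y up, looking along -z (the intrinsics and any distortion apply to the point x, -y, -z); pixel columns grow to the right and rows downward; lengths in m; the calibration is good to about 2 mm. A picture is of the moment at which its call begins.
- hand_in(): hands the job in; it is judged then, once.
The state is a dict: "time_s": time; "q": joint angles; "dq": joint speeds; "joint_efforts": joint torques, N m; "eef_pos": TCP position; "eef_rot": TCP orientation; "wrist_force": force on the tool from outside, world axes, zero at the start; "torque": the same for the moment, N m; "opening": opening from 0.0 (shut) to 1.0 (fully open); "grasp_force": force on a finger pad.
Only numpy, scipy, OpenCV 4.12 (cv2) and the standard library are available. Lean on these libraries where they do the work, as an engineer would, in place of code of your own. Each camera call takes 0.05 s, during which the arm holds its last target. There are 200 camera calls.

TASK

Lay the loose sand core squarely on top of the pile of two cores on the turntable and let go of it. Then turn the table about half a turn anticlockwise (seen from above) until its spring catch clicks fully into the notch, so that the whole pile rides round undisturbed, and leave it latched there. Do not shove the brush, bottle, tape roll or cup about.

Things in the scene. Friction and masses are not known exactly. Their poses are not given: they have to be found in the camera images.
- base: fixed grey base of the turntable; origin on the bench under the turntable's axis (vertical, through this origin); +x points from the axis to the green catch housing (outer end 229 mm from the axis, top 58 mm over the bench). The round aluminium table above it is 370 mm across, its top face 60 mm over the bench
- turntable (a joint): angle of the table relative to the base, rad; 0 at the start, grows anticlockwise seen from above, free from -0.3 to 4.0; friction about 0.1 N m. It stays where it is left except within about 0.15 rad of the notch, where the catch pulls it in with about 0.2 N m; turning it out again takes about 0.4 N m
- catch (a joint): radial travel of the spring catch, m: about 0.008 while it rides on the collar hidden under the table, 0.000 once fully in the collar's only notch. The red button on its rod moves with it: the gap from button to green housing closes from 10 to 2 mm. The collar was set by hand: the notch meets the catch at a table angle between 2.84 and 3.44 rad, not known beforehand
- hub_top (a point): centre of the top face of the yellow square hub on the table's axis, 155 mm over the bench: the grip for turning the table. The hub is 34 x 34 mm with flat upright sides, 40 mm high (from 115 to 155 mm), on a round neck of 56 mm diameter below that. The point's x and y axes turn with the table and are square to the hub's sides, so the hub may be taken at any quarter turn
- load_pad (a point): point on the table's top face under the middle of the pile, 110 mm from the axis (on the robot's side at the start); turns with the table; its x axis lies along the radius
- core_low: lower core of the pile, lying on the table; origin at the centre of its underside. Every core is the same ochre ladder-shaped sand casting core, a flat slab 120 mm (its x) by 56 mm (its y) by 16 mm (z), about 150 g, with three windows through it; symmetrical under a half turn. In the pile its long side lies along the table's radius
- core_mid: upper core of the pile at the start, same shape, squarely on core_low; origin at the centre of its underside, so the pile's top is 16 mm above it
- core_new: the loose core lying flat on the bench to the left or right, same shape; origin at the centre of its underside. Grip it across its 56 mm width. Either end may go either way when stacked
- brush: brush, 160 mm, lying on the bench, on the other side from the loose core; leave alone
- bottle: clear bottle, 60 mm across, 160 mm high; origin under its centre; leave alone
- tape: tape roll, 90 mm across, 24 mm high; origin under its centre; leave alone
- cup: red cup, 72 mm across, 80 mm high; origin under its centre; leave alone

How it is judged:
On the way, in this order (a step that is already met when the one before it is completed fails the run):
1. the loose core lies squarely on the pile, let go, with the table not yet turned (x of core_new in the frame of core_mid between -0.005 and 0.005 m and y of core_new in the frame of core_mid between -0.005 and 0.005 m and z of core_new in the frame of core_mid between 0.013 and 0.019 m and angle between the x axis of core_new and the x axis of core_mid, either way round below 0.07 rad and angle between core_new's own z axis and vertical below 0.05 rad and contact force between the fingers and core_new below 0.1 N and value of joint turntable between -0.25 and 0.4 rad), for 0.3 s.
2. the table is turned half round and its catch has dropped into the notch (value of joint catch below 0.003 m and value of joint turntable between 2.6 and 3.7 rad), for 0.3 s.
At the end, for the whole second after the job is handed in: The three cores are squarely piled (each within 5 to 6 mm and 0.07 rad of the one below, flat), the lowest within 12 mm of its place on the table; the table stands still at 2.6 to 3.7 rad with the catch fully in the notch (below 3 mm) (all of step 2 and x of core_new in the frame of core_mid between -0.005 and 0.005 m and y of core_new in the frame of core_mid between -0.005 and 0.005 m and z of core_new in the frame of core_mid between 0.013 and 0.019 m and angle between the x axis of core_new and the x axis of core_mid, either way round below 0.07 rad and angle between core_new's own z axis and vertical below 0.05 rad and contact force between the fingers and core_new below 0.1 N and x of core_mid in the frame of core_low between -0.006 and 0.006 m and y of core_mid in the frame of core_low between -0.006 and 0.006 m and z of core_mid in the frame of core_low between 0.013 and 0.019 m and angle between the x axis of core_mid and the x axis of core_low, either way round below 0.07 rad and horizontal distance between core_low and load_pad below 0.012 m and velocity of joint turntable between -0.05 and 0.05 rad/s and linear speed of core_new below 0.02 m/s); the robot touches nothing.
It fails at once if the brush is pushed more than 30 mm (distance of brush from where it was at the start of the episode above 0.03 m).
It fails at once if the bottle is pushed more than 30 mm (distance of bottle from where it was at the start of the episode above 0.03 m).
It fails at once if the tape is pushed more than 30 mm (distance of tape from where it was at the start of the episode above 0.03 m).
It fails at once if the cup is pushed more than 30 mm (distance of cup from where it was at the start of the episode above 0.03 m).
It also fails if it takes over 72 s, if anything falls off the work surface, if the arm or the gripper's body presses on something with over 40 N, if the wrist force passes 120 N, or if a joint passes its speed limit or range.

## Working session

There is one attempt and no reset: what is moved stays moved. The work goes in short steps, Python scripts to look and compute and a tool call to move; the robot and the scene stay as the last step left them, time stands still between calls to the robot, and variables do not carry over. Pictures are saved under pics/ and viewed, at most 10 in all, crops included, and the job is handed in when it is done.

Besides the shell and the picture viewer there is one more tool, called after "Call:" by a JSON object that holds its "op" and its "data", one argument or row to a line. carry_out: Moves the arm, as the interface text tells. Its arguments: {"type":"object","properties":{"plan":{"type":"array","items":{"type":"array","items":{"type":"array","items":{"type":"number"}}}}},"required":["plan"]}

```bash
mkdir -p pics; cat > h.py <<'E'
import numpy as np, cv2
from bench import get_obs, camera, hand_in
def world(c,mask=None):
    K=c["camera_matrix"];T=c["cam_to_world"];z=c["z_map"]
    v,u=np.mgrid[0:400,0:640]
    P=np.stack([(u-K[0,2])/K[0,0]*z,-(v-K[1,2])/K[1,1]*z,-z],-1)
    return P@T[:3,:3].T+T[:3,3]
def save(c,n): cv2.imwrite("pics/"+n,cv2.cvtColor(c["pixels"],cv2.COLOR_RGB2BGR))
E
python3 - <<'E'
from h import *
for n in("top","scene"):
    c=camera(n); save(c,n+"0.png"); print(n,c["camera_matrix"].round(1).tolist(),c["cam_to_world"].round(3).tolist(),np.mean(c["z_map"]>0))
    np.savez(n+"0.npz",**c)
o=get_obs();print(o["time_s"],o["eef_pos"],o["eef_rot"],o["opening"])
E
```

```text
top [[399.6, 0.0, 314.5], [0.0, 399.6, 200.3], [0.0, 0.0, 1.0]] [[0.002, 0.991, -0.136, 0.454], [-1.0, 0.003, 0.008, -0.004], [0.008, 0.136, 0.991, 0.98], [0.0, 0.0, 0.0, 1.0]] 0.99587890625
scene [[422.5, 0.0, 324.8], [0.0, 422.5, 202.3], [0.0, 0.0, 1.0]] [[0.778, -0.307, 0.549, 1.215], [0.628, 0.415, -0.658, -0.721], [-0.026, 0.856, 0.516, 0.714], [0.0, 0.0, 0.0, 1.0]] 0.9894296875
0.1 [ 0.19213653 -0.54142446  0.23048131] [-7.78610937e-04  9.85517181e-01  1.69573814e-01  3.15260711e-05] 1.0041504703779387
```

View pics/top0.png

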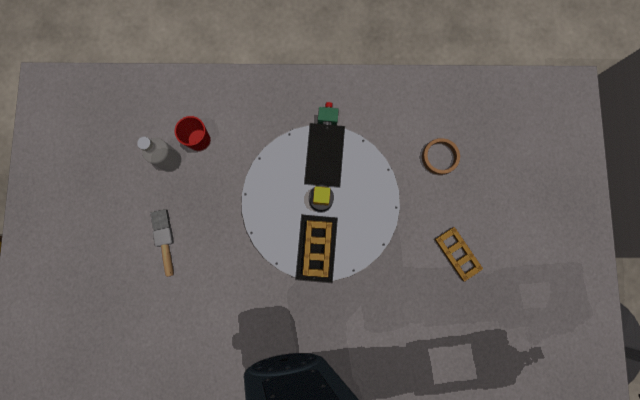

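View pics/scene0.png

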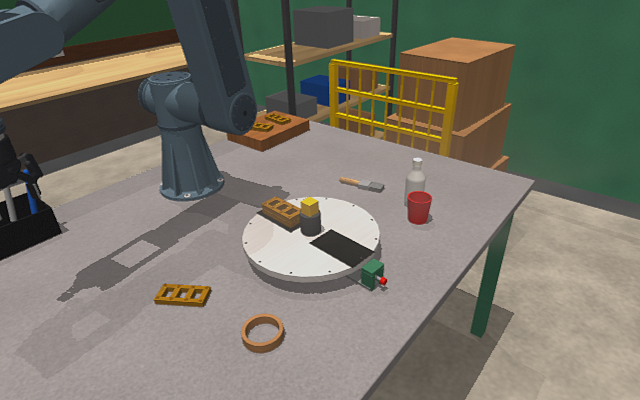

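The top view shows the loose core at about (458,253), the pile at (317,249), the hub at (321,196) and the catch at (328,108). The brush, bottle and cup are on the left, and the tape roll is at (440,156).

```bash
cat >> h.py <<'E'
def plane(c,uv,h):
    K=c["camera_matrix"];T=c["cam_to_world"];uv=np.asarray(uv,float)
    d=np.c_[(uv[:,0]-K[0,2])/K[0,0],-(uv[:,1]-K[1,2])/K[1,1],-np.ones(len(uv))]@T[:3,:3].T
    return T[:3,3]+d*((h-T[2,3])/d[:,2])[:,None]
def blob(c,lo,hi,h,box,tol=.006,near=None):
    """rect (cx,cy),(l,w),angle of long axis of coloured top face at height h in world box; also depth z median"""
    hsv=cv2.cvtColor(c["pixels"],cv2.COLOR_RGB2HSV)
    m=cv2.inRange(hsv,np.array(lo),np.array(hi))>0
    W=world(c)
    m&=(abs(W[...,2]-h)<tol)&(W[...,0]>box[0])&(W[...,0]<box[1])&(W[...,1]>box[2])&(W[...,1]<box[3])
    n,l,s,_=cv2.connectedComponentsWithStats(m.astype(np.uint8),connectivity=8)
    k=1+np.argmax(s[1:,4]); v,u=np.where(l==k)
    P=plane(c,np.c_[u,v],h)
    r=cv2.boxPoints(cv2.minAreaRect((P[:,:2]*1000).astype(np.float32)))
    e=[r[1]-r[0],r[2]-r[1]]; L=[np.linalg.norm(x) for x in e]; a=e[int(np.argmax(L))]
    return dict(c=r.mean(0).round(1),size=sorted(np.round(L,1)),ang=round(float(np.arctan2(a[1],a[0]))%np.pi,3),mean=(P[:,:2].mean(0)*1000).round(1),zmed=round(float(np.median(W[l==k][:,2])),4),n=len(u))
O=([8,90,60],[30,255,255]); Y=([24,150,80],[35,255,255])
E
python3 - <<'E'
from h import *
for n in("top","scene"):
    c=dict(np.load(n+"0.npz"))
    print(n,"new",blob(c,*O,.016,(.15,.6,-.55,-.22)))
    print(n,"pile",blob(c,*O,.092,(.15,.46,-.1,.15)))
    print(n,"hub",blob(c,*Y,.155,(.35,.6,-.1,.1)))
    m=cv2.inRange(c["pixels"],np.array([140,140,140]),np.array([255,255,255]))>0
    W=world(c);m=(abs(W[...,2]-.06)<.004)&(W[...,0]>.2)&(W[...,0]<.75)&(abs(W[...,1])<.25)
    v,u=np.where(m);P=plane(c,np.c_[u,v],.06);print(cv2.minEnclosingCircle((P[:,:2]*1000).astype(np.float32)),cv2.fitEllipse(cv2.convexHull((P[:,:2]*1000).astype(np.float32))))
c=dict(np.load("top0.npz"));W=world(c)
for p in [(458,253),(317,236),(321,196),(328,112),(440,142),(300,240)]: print(p,W[p[1],p[0]].round(3))
E
```

```text
top new {'c': array([ 458.4, -358.1], dtype=float32), 'size': [np.float32(55.9), np.float32(119.4)], 'ang': 0.573, 'mean': array([ 458.1, -358.3]), 'zmed': 0.0153, 'n': 817}
top pile {'c': array([433.7, -14.6], dtype=float32), 'size': [np.float32(49.9), np.float32(57.2)], 'ang': 1.573, 'mean': array([433.9, -14.5]), 'zmed': 0.0914, 'n': 443}
top hub {'c': array([579.6, -24. ], dtype=float32), 'size': [np.float32(31.8), np.float32(33.4)], 'ang': 1.568, 'mean': array([579.6, -24.9]), 'zmed': 0.1544, 'n': 241}
((616.1089477539062, 32.34626770019531), 252.00743103027344) ((607.8958129882812, 17.07811737060547), (365.9289245605469, 494.1385803222656), 146.33592224121094)
scene new {'c': array([ 462.8, -362.5], dtype=float32), 'size': [np.float32(63.3), np.float32(122.6)], 'ang': 0.569, 'mean': array([ 462.7, -362.1]), 'zmed': 0.0156, 'n': 717}
scene pile {'c': array([438.9, -19.3], dtype=float32), 'size': [np.float32(53.7), np.float32(61.0)], 'ang': 1.49, 'mean': array([436.9, -18.9]), 'zmed': 0.0911, 'n': 162}
scene hub {'c': array([582. , -25.9], dtype=float32), 'size': [np.float32(29.8), np.float32(31.5)], 'ang': 3.051, 'mean': array([581.9, -26.1]), 'zmed': 0.1547, 'n': 76}
((620.0093383789062, 30.560272216796875), 253.0716094970703) ((614.248291015625, 21.492176055908203), (372.9096374511719, 505.3099365234375), 148.39556884765625)
(458, 253) [ 0.46  -0.362 -0.   ]
(317, 236) [ 0.498 -0.017  0.058]
(321, 196) [ 0.577 -0.024  0.154]
(328, 112) [ 0.795 -0.043  0.058]
(440, 142) [ 0.734 -0.324  0.016]
(300, 240) [0.488 0.022 0.059]
```

Call:
{"op": "carry_out", "data": {
  "plan": [
    [[0.03,0.02,0,0,0,0.05,1],[0.06,0.04,0,0,0,0.1,1],[0.09,0.062,0,0,0,0.15,1],[0.12,0.083,0,0,0,0.2,1],[0.15,0.104,0,0,0,0.232,1]]
  ]
}}

```text
time_s: 0.52
eef_pos: [0.3432, -0.4366, 0.2309]
eef_rot: [-0.0, 0.959, 0.283, -0.0]
wrist_force: [-0.1, -0.8, 0.2]
opening: 1.003
grasp_force: 0.0
```

Call:
{"op": "carry_out", "data": {
  "plan": [
    [[0.03,0.02,0,0,0,0,1],[0.06,0.04,0,0,0,0,1],[0.09,0.06,0,0,0,0,1],[0.117,0.08,0,0,0,0,1],[0.117,0.08,0,0,0,0,1]]
  ]
}}

```text
time_s: 0.93
eef_pos: [0.4631, -0.3538, 0.2308]
eef_rot: [-0.001, 0.959, 0.285, 0.001]
wrist_force: [0.4, 0.4, -0.1]
opening: 0.999
grasp_force: 0.0
```

```bash
python3 - <<'E'
from h import *
c=dict(np.load("top0.npz"));print("pile top0",blob(c,*O,.092,(.15,.54,-.1,.15)))
c=dict(np.load("scene0.npz"));print("pile scene0",blob(c,*O,.092,(.15,.54,-.1,.15)))
c=camera("wrist");save(c,"w1.png");print(c["cam_to_world"].round(3).tolist(),get_obs()["eef_pos"],get_obs()["eef_rot"])
print(blob(c,*O,.016,(.15,.6,-.55,-.22)))
E
```

```text
pile top0 {'c': array([468.7, -16.6], dtype=float32), 'size': [np.float32(55.8), np.float32(119.6)], 'ang': 3.069, 'mean': array([467.9, -16.5]), 'zmed': 0.0915, 'n': 952}
pile scene0 {'c': array([475.1, -22.1], dtype=float32), 'size': [np.float32(61.0), np.float32(126.6)], 'ang': 3.066, 'mean': array([473.9, -22.6]), 'zmed': 0.0912, 'n': 395}
[[0.547, 0.792, 0.269, 0.533], [-0.837, 0.519, 0.175, -0.308], [-0.001, -0.321, 0.947, 0.373], [0.0, 0.0, 0.0, 1.0]] [ 0.4611137  -0.35550568  0.23073908] [-5.56976976e-04  9.58599445e-01  2.84757430e-01  1.25810412e-05]
{'c': array([ 460.5, -358.4], dtype=float32), 'size': [np.float32(55.7), np.float32(119.8)], 'ang': 0.573, 'mean': array([ 462.9, -356.9]), 'zmed': 0.0154, 'n': 3603}
```

View pics/w1.png

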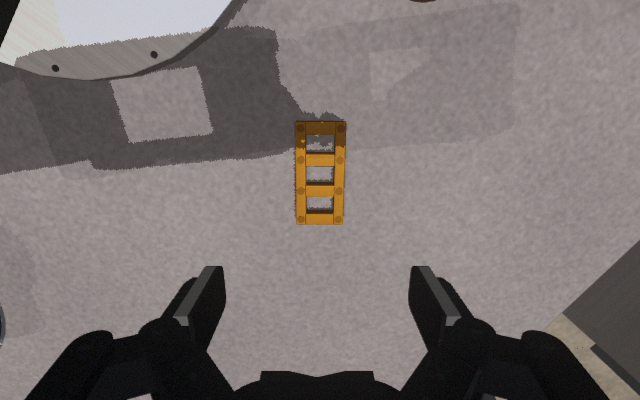

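The wrist view shows the core at about (320,172), centred between the fingers. The top and wrist views agree to 2 mm, so I'm going down.

Call:
{"op": "carry_out", "data": {
  "plan": [
    [[0.001,0,-0.035,0,0,0,1],[0.001,0,-0.07,0,0,0,1],[0.001,0,-0.105,0,0,0,1],[0.001,0,-0.14,0,0,0,1],[0.001,0,-0.165,0,0,0,1]]
  ]
}}

```text
time_s: 1.4
eef_pos: [0.458, -0.3572, 0.0628]
eef_rot: [-0.002, 0.959, 0.282, -0.001]
wrist_force: [-0.3, 0.1, -0.6]
opening: 0.997
grasp_force: 0.0
```

Call:
{"op": "carry_out", "data": {
  "plan": [
    [[0,0,-0.02,0,0,0,1],[0,0,-0.035,0,0,0,1],[0,0,-0.05,0,0,0,1],[0,0,-0.058,0,0,0,1],[0,0,-0.061,0,0,0,1]]
  ]
}}

```text
time_s: 1.82
eef_pos: [0.4586, -0.3576, 0.0035]
eef_rot: [-0.001, 0.959, 0.282, -0.001]
wrist_force: [-0.7, 0.1, -0.1]
opening: 0.997
grasp_force: 0.0
```

Call:
{"op": "carry_out", "data": {
  "plan": [
    [[0,0,0,0,0,0,0.8],[0,0,0,0,0,0,0.6],[0,0,0,0,0,0,0.4],[0,0,0,0,0,0,0.2],[0,0,0,0,0,0,0]]
  ]
}}

```text
time_s: 2.23
eef_pos: [0.461, -0.3591, 0.007]
eef_rot: [0.001, 0.959, 0.283, 0.001]
wrist_force: [-1.2, -1.0, 6.4]
opening: 0.63
grasp_force: 63.9
```

Call:
{"op": "carry_out", "data": {
  "plan": [
    [[0,0,0,0,0,0,0],[0,0,0,0,0,0,0],[0,0,0,0,0,0,0],[0,0,0,0,0,0,0],[0,0,0,0,0,0,0]]
  ]
}}

```text
time_s: 2.65
eef_pos: [0.461, -0.3591, 0.007]
eef_rot: [0.001, 0.959, 0.283, 0.0]
wrist_force: [-1.4, 0.1, 6.5]
opening: 0.625
grasp_force: 63.9
```

The fingertips touched the bench as they swung forward. I'll regrip a few mm higher so the tips stay clear of the middle core when placing.

Call:
{"op": "carry_out", "data": {
  "plan": [
    [[0,0,0,0,0,0,0.75],[0,0,0.003,0,0,0,0.75],[0,0,0.007,0,0,0,0.75],[0,0,0.007,0,0,0,0.75],[0,0,0.007,0,0,0,0.6]]
  ]
}}

```text
time_s: 3.07
eef_pos: [0.4604, -0.3581, 0.0127]
eef_rot: [0.0, 0.959, 0.283, 0.0]
wrist_force: [0.3, -0.3, -0.2]
opening: 0.626
grasp_force: 0.0
```

Call:
{"op": "carry_out", "data": {
  "plan": [
    [[0,0,0,0,0,0,0],[0,0,0,0,0,0,0],[0,0,0,0,0,0,0],[0,0,0,0,0,0,0],[0,0,0,0,0,0,0]]
  ]
}}

```text
time_s: 3.48
eef_pos: [0.4636, -0.3623, 0.0159]
eef_rot: [0.005, 0.959, 0.282, 0.002]
wrist_force: [4.8, -5.1, 10.5]
opening: -0.002
grasp_force: 5.0
```

Call:
{"op": "carry_out", "data": {
  "plan": [
    [[0,0,0.02,0,0,0,0],[0,0,0.05,0,0,0,0],[0,0,0.085,0,0,0,0],[0,0,0.12,0,0,0,0],[0,0,0.15,0,0,0,0]]
  ]
}}

```text
time_s: 3.9
eef_pos: [0.4603, -0.358, 0.1645]
eef_rot: [0.0, 0.959, 0.283, 0.0]
wrist_force: [0.2, -0.6, 0.1]
opening: 0.003
grasp_force: 0.0
```

```bash
python3 - <<'E'
from h import *
camera("wrist");camera("wrist");camera("wrist");c=camera("wrist");save(c,"w2.png");o=get_obs();p=o["eef_pos"];q=o["eef_rot"];print(p,2*np.arctan2(q[2],q[1]),o["opening"],o["grasp_force"],o["wrist_force"])
for n in("wrist","top"):
    c=camera(n);W=world(c)
    m=(cv2.inRange(cv2.cvtColor(c["pixels"],cv2.COLOR_RGB2HSV),np.array(O[0]),np.array(O[1]))>0)&(np.hypot(W[...,0]-p[0],W[...,1]-p[1])<.1)
    z=W[m][:,2]
    if len(z)<50: print(n,len(z));continue
    zt=np.percentile(z,60);print(n,len(z),np.percentile(z,[10,50,90]).round(4),blob(c,*O,zt,(p[0]-.12,p[0]+.12,p[1]-.12,p[1]+.12)))
E
```

```text
[ 0.4605162  -0.35826448  0.16308023] 0.5728068629091181 0.0010716311711304167 0.0 [-0.19903096 -0.04355245  0.04078213]
wrist 5676 [0.0137 0.0153 0.0163] {'c': array([ 456.1, -351.4], dtype=float32), 'size': [np.float32(55.6), np.float32(118.9)], 'ang': 0.577, 'mean': array([ 459. , -349.4]), 'zmed': 0.0154, 'n': 5298}
top 816 [0.0125 0.0151 0.0175] {'c': array([ 454.2, -351.1], dtype=float32), 'size': [np.float32(55.7), np.float32(119.8)], 'ang': 0.565, 'mean': array([ 453.5, -350.7]), 'zmed': 0.0151, 'n': 787}
```

View pics/w2.png

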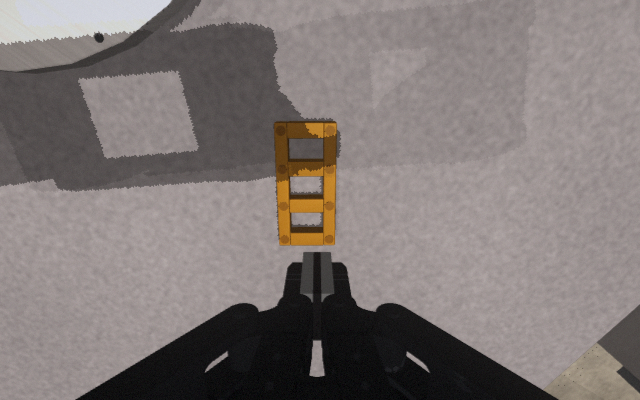

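The fingers slipped over the top of the core: that grip was too high, because the tips sit about 5 mm behind the TCP at this opening. The core moved a few mm, to (456,-351). I'll open and grip it lower.

Call:
{"op": "carry_out", "data": {
  "plan": [
    [[-0.004,0.007,0,0,0,0,1],[-0.004,0.007,0,0,0,0,1],[-0.004,0.007,-0.02,0,0,0,1],[-0.004,0.007,-0.05,0,0,0,1],[-0.004,0.007,-0.08,0,0,0,1]]
  ]
}}

```text
time_s: 4.62
eef_pos: [0.4564, -0.351, 0.0816]
eef_rot: [0.001, 0.959, 0.283, 0.0]
wrist_force: [0.8, 0.5, -0.0]
opening: 0.711
grasp_force: 0.0
```

Call:
{"op": "carry_out", "data": {
  "plan": [
    [[0,0,-0.03,0,0,0,1],[0,0,-0.055,0,0,0,1],[0,0,-0.07,0,0,0,1],[0,0,-0.078,0,0,0,1],[0,0,-0.081,0,0,0,1]]
  ]
}}

```text
time_s: 5.03
eef_pos: [0.455, -0.3495, -0.001]
eef_rot: [-0.002, 0.959, 0.282, -0.001]
wrist_force: [0.4, 0.1, -0.3]
opening: 0.997
grasp_force: 0.0
```

Call:
{"op": "carry_out", "data": {
  "plan": [
    [[0,0,0,0,0,0,0.8],[0,0,0,0,0,0,0.65],[0,0,0,0,0,0,0.55],[0,0,0,0,0,0,0.4],[0,0,0,0,0,0,0.4]]
  ]
}}

```text
time_s: 5.45
eef_pos: [0.4572, -0.352, 0.003]
eef_rot: [0.001, 0.959, 0.283, 0.001]
wrist_force: [0.4, -0.2, 6.2]
opening: 0.637
grasp_force: 64.3
```

```bash
python3 - <<'E'
from h import *
c=camera("wrist");save(c,"w3.png");o=get_obs();print(o["eef_pos"],o["opening"],o["grasp_force"],o["wrist_force"])
E
```

```text
[ 0.45719609 -0.35203074  0.0030294 ] 0.6364885682474581 64.34784293174744 [-0.14263183  0.32509272  6.80116302]
```

View pics/w3.png

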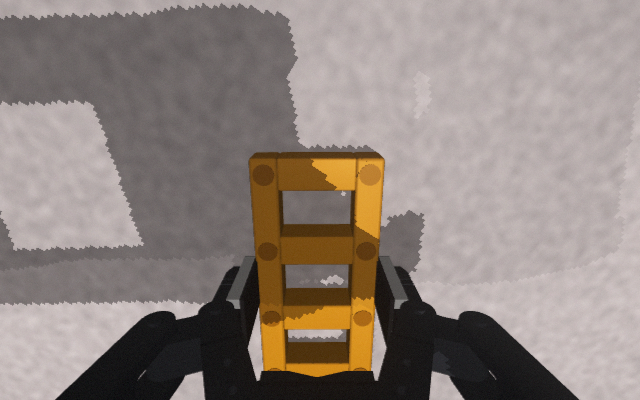

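Call:
{"op": "carry_out", "data": {
  "plan": [
    [[0,0,0.015,0,0,0,0.4],[0,0,0.04,0,0,0,0.4],[0,0,0.075,0,0,0,0.4],[0,0,0.11,0,0,0,0.4],[0,0,0.14,0,0,0,0.4]]
  ]
}}

```text
time_s: 5.92
eef_pos: [0.4562, -0.3509, 0.1435]
eef_rot: [0.0, 0.959, 0.283, 0.0]
wrist_force: [1.6, -0.4, -0.8]
opening: 0.637
grasp_force: 64.1
```

Call:
{"op": "carry_out", "data": {
  "plan": [
    [[0.003,0.02,0.03,0,0,-0.08,0.4],[0.006,0.05,0.05,0,0,-0.18,0.4],[0.009,0.085,0.06,0,0,-0.28,0.4],[0.012,0.12,0.06,0,0,-0.38,0.4],[0.014,0.15,0.06,0,0,-0.48,0.4]]
  ]
}}

```text
time_s: 6.33
eef_pos: [0.4704, -0.1992, 0.2025]
eef_rot: [0.0, 0.999, 0.044, 0.001]
wrist_force: [0.7, 0.9, -2.4]
opening: 0.632
grasp_force: 64.0
```

Call:
{"op": "carry_out", "data": {
  "plan": [
    [[0,0.02,0,0,0,-0.06,0.4],[0,0.04,0,0,0,-0.12,0.4],[0,0.05,0,0,0,-0.163,0.4],[0,0.05,0,0,0,-0.163,0.4],[0,0.05,0,0,0,-0.163,0.4]]
  ]
}}

```text
time_s: 6.75
eef_pos: [0.4701, -0.1507, 0.2014]
eef_rot: [0.0, 0.999, -0.034, 0.0]
wrist_force: [-0.2, -0.4, -1.0]
opening: 0.637
grasp_force: 64.0
```

```bash
python3 - <<'E'
from h import *
camera("wrist");camera("wrist")
for n in("wrist","top"):
    c=camera(n);save(c,"h_"+n+".png");W=world(c);o=get_obs();p=o["eef_pos"];q=o["eef_rot"]
    print(n,p,2*np.arctan2(q[2],q[1]),o["opening"],o["grasp_force"])
    print(" pile",blob(c,*O,.092,(.15,.55,-.1,.15)))
    m=(cv2.inRange(cv2.cvtColor(c["pixels"],cv2.COLOR_RGB2HSV),np.array(O[0]),np.array(O[1]))>0)&(np.hypot(W[...,0]-p[0],W[...,1]-p[1])<.1)&(W[...,2]>.15)
    z=W[m][:,2];print(" held z",np.percentile(z,[10,30,50,70,90]).round(4))
    zt=p[2]-.003+.016; print(" held",blob(c,*O,zt,(p[0]-.12,p[0]+.12,p[1]-.12,p[1]+.12),tol=.008))
    print(" hub",blob(c,*Y,.155,(.5,.65,-.1,.1)))
E
```

```text
wrist [ 0.47021812 -0.15184004  0.2013603 ] -0.07011042153793406 0.6341612547264217 64.00582909584045
 pile {'c': array([471.4, -18.2], dtype=float32), 'size': [np.float32(57.6), np.float32(119.5)], 'ang': 3.067, 'mean': array([475. , -17.8]), 'zmed': 0.0914, 'n': 6787}
 held z [0.2066 0.2131 0.2136 0.214  0.2145]
 held {'c': array([ 472.6, -151.1], dtype=float32), 'size': [np.float32(55.2), np.float32(115.2)], 'ang': 3.077, 'mean': array([ 481.4, -151.7]), 'zmed': 0.2137, 'n': 19712}
 hub {'c': array([581.3, -25.2], dtype=float32), 'size': [np.float32(32.5), np.float32(32.7)], 'ang': 3.062, 'mean': array([581.9, -25.4]), 'zmed': 0.1545, 'n': 4049}
top [ 0.47019877 -0.15185637  0.20128139] -0.07051744783762344 0.6338253803865789 64.00577545166016
 pile {'c': array([468.7, -16.5], dtype=float32), 'size': [np.float32(55.8), np.float32(119.8)], 'ang': 3.072, 'mean': array([467.4, -16.3]), 'zmed': 0.0915, 'n': 942}
 held z [0.2119 0.213  0.2137 0.2143 0.2156]
 held {'c': array([ 509.6, -129. ], dtype=float32), 'size': [np.float32(17.1), np.float32(43.3)], 'ang': 2.662, 'mean': array([ 512.4, -132.7]), 'zmed': 0.2135, 'n': 122}
 hub {'c': array([579.7, -24.8], dtype=float32), 'size': [np.float32(32.9), np.float32(33.6)], 'ang': 1.463, 'mean': array([579.6, -24.9]), 'zmed': 0.1543, 'n': 242}
```

View pics/h_wrist.png

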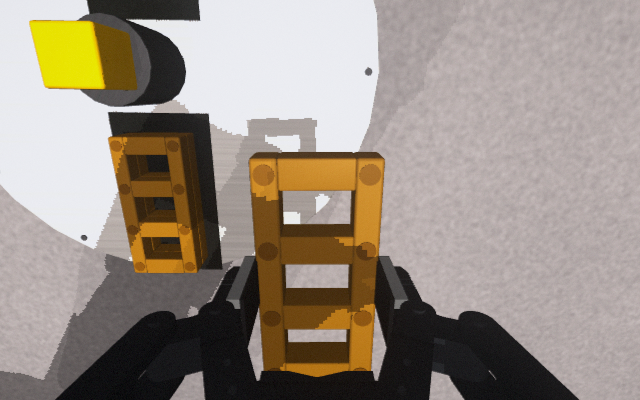

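The wrist view shows the pile top at about (155,203) and the held core with its far edge at row ~158, its near end hidden by the gripper. I'll tighten the height band so the side walls are excluded.

```bash
python3 - <<'E'
from h import *
c=camera("wrist");W=world(c);o=get_obs();p=o["eef_pos"];print(p)
hsv=cv2.cvtColor(c["pixels"],cv2.COLOR_RGB2HSV);m0=cv2.inRange(hsv,np.array(O[0]),np.array(O[1]))>0
a=-.0715;R=np.array([[np.cos(a),np.sin(a)],[-np.sin(a),np.cos(a)]])  # world->core axes
for nm,h,ctr in(("pile",.0915,(.4715,-.018)),("held",.2138,(.470,-.151))):
    for tol in(.0012,.002,.003):
        m=m0&(abs(W[...,2]-h)<tol)&(np.hypot(W[...,0]-ctr[0],W[...,1]-ctr[1])<.075)
        v,u=np.where(m);P=plane(c,np.c_[u,v],h)[:,:2]
        q=((P-ctr)@R.T)*1000
        print(nm,tol,len(u),"x edges",np.percentile(q[:,0],[.3,99.7]).round(1),"y edges",np.percentile(q[:,1],[.7,99.3]).round(1))
    # central strip profile along x: rungs
    s=q[abs(q[:,1])<12,0];hist=np.histogram(s,bins=np.arange(-64,66,2))[0];print(hist)
E
```

```text
[ 0.47015893 -0.151803    0.20122358]
pile 0.0012 5815 x edges [-59.8  58.8] y edges [-26.4  28.6]
pile 0.002 6365 x edges [-59.8  58.8] y edges [-26.6  28.6]
pile 0.003 6493 x edges [-59.8  58.8] y edges [-26.8  28.6]
[ 0  0 53 55 54 54 54 55 54 20  0  0  0  0  0  0  0  0  0 29 56 84 57 56
 57 58 41  0  0  0  0  0  0  0  0  0  0 59 58 60 88 59 60 87 22  0  0  0
  0  0  0  0  0  0 31 93 60 92 61 92 75 49  0  0]
held 0.0012 16801 x edges [-53.5  58.6] y edges [-27.2  27.3]
held 0.002 17936 x edges [-53.5  58.6] y edges [-27.3  27.3]
held 0.003 18309 x edges [-53.5  59. ] y edges [-27.3  27.3]
[  0   0   0   0  50 125 140 141 141 106   3   0   0   0   0   0   0   0
   0 125 173 150 200 149 200 150 168   4   0   0   0   0   0   0   0   0
   0 160 214 214 216 216 215 224 121   0   0   0   0   0   0   0   0   0
 174 232 290 290 232 295 293 168   0   0]
```

Call:
{"op": "carry_out", "data": {
  "plan": [
    [[0.001,0.03,0,0,0,0,0.4],[0.001,0.065,0,0,0,0,0.4],[0.001,0.1,0,0,0,0,0.4],[0.001,0.125,0,0,0,0,0.4],[0.001,0.134,0,0,0,0,0.4]]
  ]
}}

```text
time_s: 7.42
eef_pos: [0.4708, -0.0145, 0.2011]
eef_rot: [-0.001, 0.999, -0.034, -0.0]
wrist_force: [0.4, 0.6, -1.7]
opening: 0.635
grasp_force: 64.1
```

Call:
{"op": "carry_out", "data": {
  "plan": [
    [[0,0,-0.03,0,0,0,0.4],[0,0,-0.06,0,0,0,0.4],[0,0,-0.08,0,0,0,0.4],[0,0,-0.09,0,0,0,0.4],[0,0,-0.098,0,0,0,0.4]]
  ]
}}

```text
time_s: 7.83
eef_pos: [0.4708, -0.0175, 0.1021]
eef_rot: [-0.0, 0.999, -0.035, -0.001]
wrist_force: [-0.2, 0.1, -1.2]
opening: 0.635
grasp_force: 64.1
```

```bash
python3 - <<'E'
from h import *
camera("scene");camera("scene");c=camera("scene");cv2.imwrite("pics/s2.png",cv2.resize(cv2.cvtColor(c["pixels"][170:270,220:360],cv2.COLOR_RGB2BGR),None,fx=5,fy=5,interpolation=cv2.INTER_CUBIC))
o=get_obs();q=o["eef_rot"];print(o["eef_pos"],2*np.arctan2(q[2],q[1]),o["wrist_force"],o["grasp_force"])
E
```

```text
[ 0.47166213 -0.01753686  0.10365491] -0.0707385694865119 [-0.23498066 -0.30945281 -1.31813421] 64.07271265983582
```

View pics/s2.png

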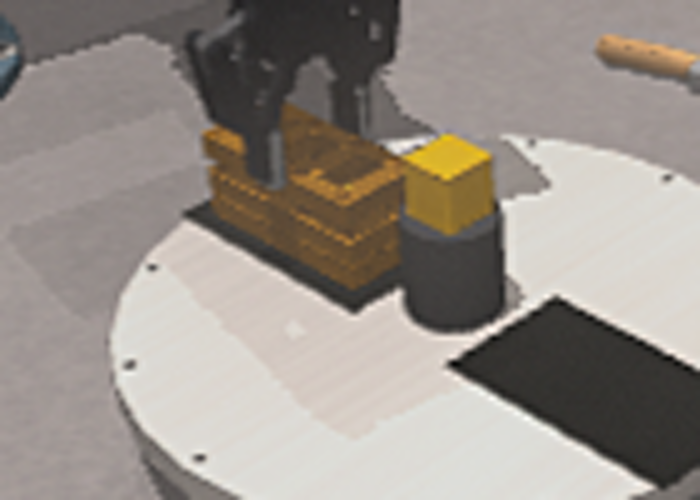

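The scene crop shows the held core about 9 mm above the pile and in line with it. I'm lowering it gently.

Call:
{"op": "carry_out", "data": {
  "plan": [
    [[0,0,-0.002,0,0,0,0.4],[0,0,-0.004,0,0,0,0.4],[0,0,-0.006,0,0,0,0.4],[0,0,-0.0075,0,0,0,0.4],[0,0,-0.0075,0,0,0,0.4]]
  ]
}}

```text
time_s: 8.4
eef_pos: [0.4712, -0.0169, 0.0958]
eef_rot: [0.0, 0.999, -0.035, 0.0]
wrist_force: [0.1, -0.3, -1.8]
opening: 0.638
grasp_force: 64.1
```

Call:
{"op": "carry_out", "data": {
  "plan": [
    [[0,0,-0.0005,0,0,0,0.4],[0,0,-0.001,0,0,0,0.4],[0,0,-0.001,0,0,0,0.4],[0,0,-0.001,0,0,0,0.4],[0,0,-0.001,0,0,0,0.4]]
  ]
}}

```text
time_s: 8.82
eef_pos: [0.4713, -0.0169, 0.0951]
eef_rot: [0.0, 0.999, -0.035, 0.0]
wrist_force: [-1.7, -0.2, 2.1]
opening: 0.633
grasp_force: 64.6
```

Call:
{"op": "carry_out", "data": {
  "plan": [
    [[0,0,0,0,0,0,0.8],[0,0,0,0,0,0,0.8],[0,0,0,0,0,0,1],[0,0,0,0,0,0,1],[0,0,0,0,0,0,1]]
  ]
}}

```text
time_s: 9.23
eef_pos: [0.4713, -0.017, 0.0948]
eef_rot: [0.0, 0.999, -0.035, 0.0]
wrist_force: [0.1, 0.0, -0.5]
opening: 0.999
grasp_force: 0.0
```

Call:
{"op": "carry_out", "data": {
  "plan": [
    [[0,0,0.01,0,0,0,1],[0,0,0.03,0,0,0,1],[0,0,0.06,0,0,0,1],[0,0,0.09,0,0,0,1],[0,0,0.105,0,0,0,1]]
  ]
}}

```text
time_s: 9.65
eef_pos: [0.4728, -0.0173, 0.2042]
eef_rot: [0.001, 0.999, -0.035, 0.003]
wrist_force: [0.5, -0.7, 0.0]
opening: 1.002
grasp_force: 0.0
```

```bash
python3 - <<'E'
from h import *
for i in range(6): camera("wrist")
c=camera("wrist");save(c,"w5.png");o=get_obs();print(o["eef_pos"],o["opening"],o["time_s"])
print("new",blob(c,*O,.108,(.38,.56,-.12,.08),tol=.003),"hub",blob(c,*Y,.155,(.5,.65,-.1,.1)))
W=world(c);hsv=cv2.cvtColor(c["pixels"],cv2.COLOR_RGB2HSV);m=(cv2.inRange(hsv,np.array(O[0]),np.array(O[1]))>0)&(W[...,2]>.1);
A=np.c_[W[m][:,:2],np.ones(m.sum())];print("tilt",np.linalg.lstsq(A,W[m][:,2],rcond=None)[0].round(4))
s=camera("scene");cv2.imwrite("pics/s3.png",cv2.resize(cv2.cvtColor(s["pixels"][170:270,220:360],cv2.COLOR_RGB2BGR),None,fx=5,fy=5,interpolation=cv2.INTER_CUBIC))
E
```

```text
[ 0.47025531 -0.01668337  0.19848951] 1.0007243950189448 10.0
new {'c': array([470.4, -16. ], dtype=float32), 'size': [np.float32(55.4), np.float32(118.9)], 'ang': 3.076, 'mean': array([475.4, -16.4]), 'zmed': 0.1074, 'n': 7453} hub {'c': array([581.5, -24.4], dtype=float32), 'size': [np.float32(31.6), np.float32(31.7)], 'ang': 1.49, 'mean': array([582. , -24.5]), 'zmed': 0.1544, 'n': 4154}
tilt [ 0.3406 -0.0252 -0.05  ]
```

View pics/s3.png

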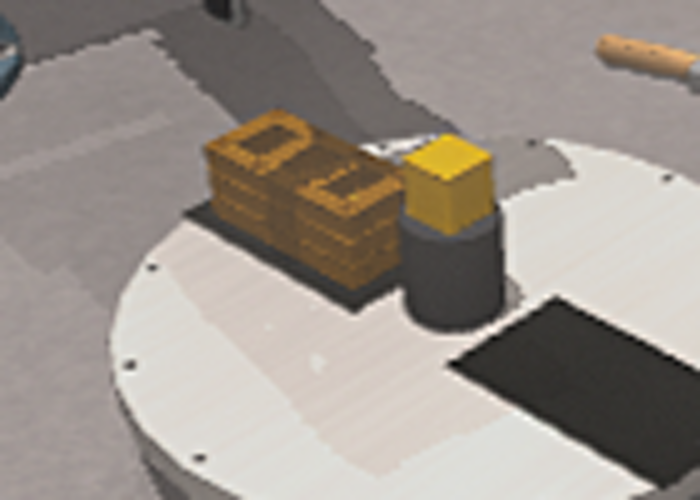

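The three cores are squarely piled, with the new one within about 1 mm. Next I move to the hub and grip it.

Call:
{"op": "carry_out", "data": {
  "plan": [
    [[0.03,-0.002,0,0,0,0,1],[0.06,-0.004,0,0,0,0,1],[0.09,-0.006,0,0,0,0,1],[0.11,-0.0085,0,0,0,0,1],[0.11,-0.0085,0,0,0,0,1]]
  ]
}}

```text
time_s: 10.47
eef_pos: [0.5837, -0.026, 0.1984]
eef_rot: [-0.0, 0.999, -0.035, -0.0]
wrist_force: [-1.6, -0.4, 0.1]
opening: 1.001
grasp_force: 0.0
```

Call:
{"op": "carry_out", "data": {
  "plan": [
    [[0,0,-0.02,0,0,0,1],[0,0,-0.045,0,0,0,1],[0,0,-0.065,0,0,0,1],[0,0,-0.073,0,0,0,1],[0,0,-0.073,0,0,0,1]]
  ]
}}

```text
time_s: 10.88
eef_pos: [0.5785, -0.0248, 0.1236]
eef_rot: [-0.001, 0.999, -0.035, -0.003]
wrist_force: [-0.4, -0.4, -0.5]
opening: 1.0
grasp_force: 0.0
```

Call:
{"op": "carry_out", "data": {
  "plan": [
    [[0,0,0,0,0,0,0.8],[0,0,0,0,0,0,0.6],[0,0,0,0,0,0,0.5],[0,0,0,0,0,0,0.4],[0,0,0,0,0,0,0.2]]
  ]
}}

```text
time_s: 11.3
eef_pos: [0.582, -0.0252, 0.1284]
eef_rot: [-0.0, 0.999, -0.035, 0.001]
wrist_force: [-2.2, 2.8, 7.6]
opening: 0.387
grasp_force: 63.3
```

Call:
{"op": "carry_out", "data": {
  "plan": [
    [[0,0,0,0,0,0,0.2],[0,0,0,0,0,0,0.2],[0,0,0,0,0,0,0.2],[0,0,0,0,0,0,0.2],[0,0,0,0,0,0,0.2]]
  ]
}}

```text
time_s: 11.72
eef_pos: [0.582, -0.0252, 0.1283]
eef_rot: [-0.0, 0.999, -0.035, 0.001]
wrist_force: [-1.7, 2.1, 6.3]
opening: 0.386
grasp_force: 63.3
```

Call:
{"op": "carry_out", "data": {
  "plan": [
    [[0,0,0,0,0,0.005,0.2],[0,0,0,0,0,0.02,0.2],[0,0,0,0,0,0.045,0.2],[0,0,0,0,0,0.08,0.2],[0,0,0,0,0,0.125,0.2]]
  ]
}}

```text
time_s: 12.13
eef_pos: [0.582, -0.0251, 0.1284]
eef_rot: [-0.0, 1.0, 0.028, 0.001]
wrist_force: [-0.8, 2.5, 6.0]
opening: 0.387
grasp_force: 63.4
```

Call:
{"op": "carry_out", "data": {
  "plan": [
    [[0,0,0,0,0,0.05,0.2],[0,0,0,0,0,0.1,0.2],[0,0,0,0,0,0.15,0.2],[0,0,0,0,0,0.2,0.2],[0,0,0,0,0,0.25,0.2]]
  ]
}}

```text
time_s: 12.55
eef_pos: [0.582, -0.025, 0.1284]
eef_rot: [-0.0, 0.988, 0.153, 0.001]
wrist_force: [-1.1, 4.0, 5.9]
opening: 0.387
grasp_force: 63.6
```

Call:
{"op": "carry_out", "data": {
  "plan": [
    [[0,0,0,0,0,0.05,0.2],[0,0,0,0,0,0.1,0.2],[0,0,0,0,0,0.15,0.2],[0,0,0,0,0,0.2,0.2],[0,0,0,0,0,0.25,0.2]]
  ]
}}

```text
time_s: 12.97
eef_pos: [0.5819, -0.0248, 0.1283]
eef_rot: [-0.0, 0.961, 0.275, 0.001]
wrist_force: [-1.3, 3.1, 7.2]
opening: 0.386
grasp_force: 63.6
```

Call:
{"op": "carry_out", "data": {
  "plan": [
    [[0,0,0,0,0,0.05,0.2],[0,0,0,0,0,0.1,0.2],[0,0,0,0,0,0.15,0.2],[0,0,0,0,0,0.2,0.2],[0,0,0,0,0,0.25,0.2]]
  ]
}}

```text
time_s: 13.38
eef_pos: [0.5818, -0.0247, 0.1284]
eef_rot: [-0.0, 0.92, 0.393, 0.001]
wrist_force: [-2.1, 4.4, 7.2]
opening: 0.388
grasp_force: 63.7
```

Call:
{"op": "carry_out", "data": {
  "plan": [
    [[0,0,0,0,0,0.05,0.2],[0,0,0,0,0,0.1,0.2],[0,0,0,0,0,0.15,0.2],[0,0,0,0,0,0.2,0.2],[0,0,0,0,0,0.25,0.2]]
  ]
}}

```text
time_s: 13.8
eef_pos: [0.5817, -0.0246, 0.1284]
eef_rot: [-0.0, 0.864, 0.504, 0.001]
wrist_force: [-3.3, 3.9, 7.6]
opening: 0.391
grasp_force: 63.6
```

Call:
{"op": "carry_out", "data": {
  "plan": [
    [[0,0,0,0,0,0.05,0.2],[0,0,0,0,0,0.1,0.2],[0,0,0,0,0,0.15,0.2],[0,0,0,0,0,0.2,0.2],[0,0,0,0,0,0.25,0.2]]
  ]
}}

```text
time_s: 14.22
eef_pos: [0.5815, -0.0245, 0.1284]
eef_rot: [-0.0, 0.794, 0.608, 0.001]
wrist_force: [-2.8, 4.3, 8.2]
opening: 0.386
grasp_force: 63.8
```

Call:
{"op": "carry_out", "data": {
  "plan": [
    [[0,0,0,0,0,0.05,0.2],[0,0,0,0,0,0.1,0.2],[0,0,0,0,0,0.15,0.2],[0,0,0,0,0,0.2,0.2],[0,0,0,0,0,0.25,0.2]]
  ]
}}

```text
time_s: 14.63
eef_pos: [0.5813, -0.0245, 0.1283]
eef_rot: [-0.0, 0.712, 0.702, 0.001]
wrist_force: [-4.0, 4.2, 9.2]
opening: 0.39
grasp_force: 63.9
```

Call:
{"op": "carry_out", "data": {
  "plan": [
    [[0,0,0,0,0,0.05,0.2],[0,0,0,0,0,0.1,0.2],[0,0,0,0,0,0.15,0.2],[0,0,0,0,0,0.2,0.2],[0,0,0,0,0,0.25,0.2]]
  ]
}}

```text
time_s: 15.05
eef_pos: [0.5812, -0.0245, 0.1283]
eef_rot: [-0.0, 0.619, 0.786, 0.001]
wrist_force: [-4.6, 4.8, 9.4]
opening: 0.387
grasp_force: 63.9
```

Call:
{"op": "carry_out", "data": {
  "plan": [
    [[0,0,0,0,0,0.05,0.2],[0,0,0,0,0,0.1,0.2],[0,0,0,0,0,0.15,0.2],[0,0,0,0,0,0.2,0.2],[0,0,0,0,0,0.25,0.2]]
  ]
}}

```text
time_s: 15.47
eef_pos: [0.581, -0.0246, 0.1284]
eef_rot: [-0.0, 0.516, 0.857, 0.0]
wrist_force: [-5.6, 4.0, 10.1]
opening: 0.385
grasp_force: 64.0
```

Call:
{"op": "carry_out", "data": {
  "plan": [
    [[0,0,0,0,0,0.05,0.2],[0,0,0,0,0,0.1,0.2],[0,0,0,0,0,0.15,0.2],[0,0,0,0,0,0.2,0.2],[0,0,0,0,0,0.25,0.2]]
  ]
}}

```text
time_s: 15.88
eef_pos: [0.5809, -0.0247, 0.1284]
eef_rot: [-0.0, 0.405, 0.914, 0.0]
wrist_force: [-6.2, 3.8, 10.1]
opening: 0.387
grasp_force: 64.0
```

Call:
{"op": "carry_out", "data": {
  "plan": [
    [[0,0,0,0,0,0.05,0.2],[0,0,0,0,0,0.095,0.2],[0,0,0,0,0,0.13,0.2],[0,0,0,0,0,0.155,0.2],[0,0,0,0,0,0.165,0.2]]
  ]
}}

```text
time_s: 16.3
eef_pos: [0.5808, -0.0248, 0.1284]
eef_rot: [-0.0, 0.329, 0.944, 0.0]
wrist_force: [-6.7, 3.5, 11.7]
opening: 0.387
grasp_force: 64.1
```

```bash
cat >> h.py <<'E'
def gap():
    "red button and green housing in the top and scene views; gap along radius"
    for n in("top","scene"):
        c=camera(n);W=world(c);hsv=cv2.cvtColor(c["pixels"],cv2.COLOR_RGB2HSV);near=(np.hypot(W[...,0]-.81,W[...,1]+.042)<.06)
        r=(((hsv[...,0]<8)|(hsv[...,0]>172))&(hsv[...,1]>120)&(hsv[...,2]>60)&near)
        g=(hsv[...,0]>60)&(hsv[...,0]<95)&(hsv[...,1]>60)&near
        out=[]
        for m,h in((r,.04),(g,.05)):
            v,u=np.where(m);P=plane(c,np.c_[u,v],h)[:,:2];d=(P-[.5813,-.0252])@np.array([np.cos(-.071),np.sin(-.071)])*1000
            out+=[len(u),np.percentile(d,[3,50,97]).round(1).tolist()]
        print(n,out)
def state():
    o=get_obs();q=o["eef_rot"];print(o["time_s"],o["eef_pos"].round(4),"yaw",round(float(2*np.arctan2(q[2],q[1])),3),"F",o["wrist_force"].round(1),"M",o["torque"].round(2))
E
python3 -c "
from h import *
state();gap();state()"
```

```text
16.3 [ 0.5808 -0.0248  0.1284] yaw 2.472 F [-6.7  3.5 11.7] M [ 0.49  1.18 -0.3 ]
top [27, [236.2, 241.3, 246.7], 287, [190.7, 210.0, 228.1]]
scene [46, [243.3, 251.7, 260.8], 447, [193.2, 221.2, 250.8]]
16.4 [ 0.5808 -0.0247  0.1283] yaw 2.471 F [-6.5  3.6 10.4] M [0.53 1.19 0.1 ]
```

Call:
{"op": "carry_out", "data": {
  "plan": [
    [[0,0,0,0,0,0.015,0.2],[0,0,0,0,0,0.045,0.2],[0,0,0,0,0,0.08,0.2],[0,0,0,0,0,0.115,0.2],[0,0,0,0,0,0.15,0.2]]
  ]
}}

```text
time_s: 16.82
eef_pos: [0.5807, -0.0248, 0.1284]
eef_rot: [-0.001, 0.257, 0.966, 0.0]
wrist_force: [-6.4, 2.7, 10.4]
opening: 0.39
grasp_force: 64.1
```

Call:
{"op": "carry_out", "data": {
  "plan": [
    [[0,0,0,0,0,0.02,0.2],[0,0,0,0,0,0.04,0.2],[0,0,0,0,0,0.06,0.2],[0,0,0,0,0,0.08,0.2],[0,0,0,0,0,0.09,0.2]]
  ]
}}

```text
time_s: 17.23
eef_pos: [0.5807, -0.0249, 0.1284]
eef_rot: [-0.001, 0.213, 0.977, 0.0]
wrist_force: [-6.5, 2.7, 10.3]
opening: 0.387
grasp_force: 64.1
```

```bash
python3 -c "
from h import *
state();gap();state()"
```

```text
17.2333 [ 0.5807 -0.0249  0.1284] yaw 2.711 F [-6.5  2.7 10.3] M [ 0.4   1.23 -0.28]
top [28, [236.0, 241.2, 246.7], 287, [190.9, 210.0, 228.1]]
scene [46, [243.3, 251.7, 260.4], 451, [193.2, 221.1, 251.2]]
17.3333 [ 0.5807 -0.0249  0.1284] yaw 2.711 F [-7.   2.6 10.7] M [0.38 1.18 0.19]
```

Call:
{"op": "carry_out", "data": {
  "plan": [
    [[0,0,0,0,0,0.02,0.2],[0,0,0,0,0,0.04,0.2],[0,0,0,0,0,0.06,0.2],[0,0,0,0,0,0.07,0.2],[0,0,0,0,0,0.07,0.2]]
  ]
}}

```text
time_s: 17.75
eef_pos: [0.5807, -0.0249, 0.1284]
eef_rot: [-0.001, 0.179, 0.984, 0.0]
wrist_force: [-6.9, 2.6, 11.4]
opening: 0.391
grasp_force: 63.8
```

```bash
python3 -c "
from h import *
state();gap();state()"
```

```text
17.75 [ 0.5807 -0.0249  0.1284] yaw 2.781 F [-6.9  2.6 11.4] M [0.42 1.24 0.1 ]
top [27, [236.0, 241.2, 246.5], 284, [190.9, 210.5, 228.1]]
scene [47, [243.3, 251.6, 260.4], 451, [193.2, 221.1, 251.0]]
17.85 [ 0.5807 -0.0249  0.1284] yaw 2.781 F [-7.4  2.8 10.8] M [0.39 1.19 0.14]
```

Call:
{"op": "carry_out", "data": {
  "plan": [
    [[0,0,0,0,0,0.02,0.2],[0,0,0,0,0,0.04,0.2],[0,0,0,0,0,0.06,0.2],[0,0,0,0,0,0.07,0.2],[0,0,0,0,0,0.07,0.2]]
  ]
}}

```text
time_s: 18.27
eef_pos: [0.5807, -0.025, 0.1284]
eef_rot: [-0.001, 0.145, 0.989, 0.0]
wrist_force: [-6.9, 2.8, 11.8]
opening: 0.391
grasp_force: 63.7
```

```bash
python3 -c "
from h import *
gap();state()"
```

```text
top [29, [236.0, 241.2, 246.7], 281, [191.7, 210.5, 228.1]]
scene [47, [243.3, 251.9, 260.8], 449, [193.2, 221.1, 251.0]]
18.3667 [ 0.5807 -0.025   0.1284] yaw 2.851 F [-6.9  2.3 10.6] M [0.35 1.25 0.21]
```

Call:
{"op": "carry_out", "data": {
  "plan": [
    [[0,0,0,0,0,0.02,0.2],[0,0,0,0,0,0.04,0.2],[0,0,0,0,0,0.06,0.2],[0,0,0,0,0,0.07,0.2],[0,0,0,0,0,0.07,0.2]]
  ]
}}

```text
time_s: 18.78
eef_pos: [0.5806, -0.025, 0.1284]
eef_rot: [-0.001, 0.11, 0.994, -0.0]
wrist_force: [-7.1, 2.0, 10.7]
opening: 0.382
grasp_force: 63.6
```

```bash
python3 -c "
from h import *
gap();state()"
```

```text
top [23, [233.8, 238.4, 241.8], 275, [193.4, 210.8, 228.1]]
scene [47, [239.4, 248.1, 256.6], 439, [193.2, 220.8, 250.9]]
18.8833 [ 0.5807 -0.0251  0.1284] yaw 2.921 F [-7.9  2.7 10.7] M [0.33 1.22 0.54]
```

The catch has started to drop, about 3.5 of 8 mm, so I'll use smaller steps.

Call:
{"op": "carry_out", "data": {
  "plan": [
    [[0,0,0,0,0,0.01,0.2],[0,0,0,0,0,0.02,0.2],[0,0,0,0,0,0.03,0.2],[0,0,0,0,0,0.035,0.2],[0,0,0,0,0,0.035,0.2]]
  ]
}}

```text
time_s: 19.3
eef_pos: [0.5806, -0.0251, 0.1283]
eef_rot: [-0.001, 0.093, 0.996, -0.0]
wrist_force: [-6.6, 1.7, 11.7]
opening: 0.386
grasp_force: 63.7
```

```bash
python3 -c "
from h import *
gap();state()"
```

```text
top [17, [233.8, 236.6, 240.4], 278, [193.3, 210.7, 228.1]]
scene [45, [237.6, 246.0, 254.9], 444, [193.2, 220.9, 250.9]]
19.4 [ 0.5807 -0.025   0.1284] yaw 2.956 F [-6.6  2.5 10.7] M [0.32 1.23 0.4 ]
```

Call:
{"op": "carry_out", "data": {
  "plan": [
    [[0,0,0,0,0,0.01,0.2],[0,0,0,0,0,0.02,0.2],[0,0,0,0,0,0.03,0.2],[0,0,0,0,0,0.03,0.2],[0,0,0,0,0,0.03,0.2]]
  ]
}}

```text
time_s: 19.82
eef_pos: [0.5807, -0.0251, 0.1284]
eef_rot: [-0.001, 0.078, 0.997, -0.0]
wrist_force: [-6.4, 2.1, 10.9]
opening: 0.389
grasp_force: 63.7
```

```bash
python3 -c "
from h import *
gap();state()"
```

```text
top [13, [233.7, 236.2, 238.9], 271, [194.8, 211.1, 228.1]]
scene [46, [235.5, 244.0, 253.5], 442, [193.2, 220.8, 251.2]]
19.9167 [ 0.5807 -0.025   0.1284] yaw 2.986 F [-7.5  2.6 10.1] M [0.34 1.28 0.38]
```

Call:
{"op": "carry_out", "data": {
  "plan": [
    [[0,0,0,0,0,0.005,0.2],[0,0,0,0,0,0.01,0.2],[0,0,0,0,0,0.012,0.2],[0,0,0,0,0,0.012,0.2],[0,0,0,0,0,0.012,0.2]]
  ]
}}

```text
time_s: 20.33
eef_pos: [0.5807, -0.0251, 0.1284]
eef_rot: [-0.001, 0.072, 0.997, 0.0]
wrist_force: [-7.9, 2.6, 10.8]
opening: 0.389
grasp_force: 63.8
```

```bash
python3 -c "
from h import *
gap();state()"
```

```text
top [14, [233.6, 236.1, 238.9], 271, [195.0, 211.0, 228.1]]
scene [45, [234.4, 243.5, 252.1], 443, [193.2, 220.7, 251.2]]
20.4333 [ 0.5807 -0.0251  0.1284] yaw 2.997 F [-6.8  1.8 10.9] M [0.32 1.31 0.03]
```

Call:
{"op": "carry_out", "data": {
  "plan": [
    [[0,0,0,0,0,0.005,0.2],[0,0,0,0,0,0.01,0.2],[0,0,0,0,0,0.012,0.2],[0,0,0,0,0,0.012,0.2],[0,0,0,0,0,0.012,0.2]]
  ]
}}

```text
time_s: 20.85
eef_pos: [0.5806, -0.0251, 0.1283]
eef_rot: [-0.001, 0.066, 0.998, 0.0]
wrist_force: [-7.2, 2.0, 10.5]
opening: 0.389
grasp_force: 64.1
```

```bash
python3 -c "
from h import *
gap();state()"
```

```text
top [14, [233.6, 236.1, 238.9], 268, [195.3, 211.1, 228.2]]
scene [44, [235.4, 243.7, 252.1], 439, [193.2, 220.7, 250.9]]
20.95 [ 0.5807 -0.0251  0.1284] yaw 3.009 F [-8.3  1.8 11.3] M [ 0.3   1.26 -0.31]
```

At the bottom of the notch. I'm backing off a hair, letting go and retreating upward.

Call:
{"op": "carry_out", "data": {
  "plan": [
    [[0,0,0,0,0,-0.007,0.2],[0,0,0,0,0,-0.007,0.2],[0,0,0.002,0,0,-0.007,0.6],[0,0,0.002,0,0,-0.007,1],[0,0,0.002,0,0,-0.007,1]]
  ]
}}

```text
time_s: 21.37
eef_pos: [0.5816, -0.0256, 0.1291]
eef_rot: [0.001, 0.07, 0.998, -0.0]
wrist_force: [-0.4, 0.0, 0.4]
opening: 0.801
grasp_force: 0.0
```

Call:
{"op": "carry_out", "data": {
  "plan": [
    [[0,0,0,0,0,0,1],[0,0,0,0,0,0,1],[0,0,0,0,0,0,1],[0,0,0.015,0,0,0,1],[0,0,0.04,0,0,0,1]]
  ]
}}

```text
time_s: 21.78
eef_pos: [0.5789, -0.025, 0.1659]
eef_rot: [-0.003, 0.07, 0.998, 0.001]
wrist_force: [-0.7, -0.4, -0.0]
opening: 1.004
grasp_force: 0.0
```

Call:
{"op": "carry_out", "data": {
  "plan": [
    [[0,0,0.03,0,0,0,1],[0,0,0.06,0,0,0,1],[-0.02,0,0.09,0,0,0,1],[-0.05,0,0.1,0,0,0,1],[-0.08,0,0.1,0,0,0,1]]
  ]
}}

```text
time_s: 22.2
eef_pos: [0.5024, -0.026, 0.2725]
eef_rot: [0.003, 0.07, 0.998, -0.001]
wrist_force: [0.3, -0.4, -0.3]
opening: 1.0
grasp_force: 0.0
```

Call:
{"op": "carry_out", "data": {
  "plan": [
    [[-0.04,0,0,0,0,0,1],[-0.07,0,0,0,0,0,1],[-0.07,0,0,0,0,0,1],[-0.07,0,0,0,0,0,1],[-0.07,0,0,0,0,0,1]]
  ]
}}

```text
time_s: 22.62
eef_pos: [0.4319, -0.0257, 0.2693]
eef_rot: [0.001, 0.07, 0.998, -0.0]
wrist_force: [0.3, -0.6, 0.1]
opening: 0.997
grasp_force: 0.0
```

```bash
python3 -c "
from h import *
gap();state()
c=camera('top');print('pile',blob(c,*O,.108,(.58,.80,-.15,.12),tol=.005))
c=camera('scene');print('pile',blob(c,*O,.108,(.58,.80,-.15,.12),tol=.003))
cv2.imwrite('pics/s4.png',cv2.resize(cv2.cvtColor(c['pixels'][170:300,230:400],cv2.COLOR_RGB2BGR),None,fx=4.5,fy=4.5,interpolation=cv2.INTER_CUBIC))"
```

```text
top [14, [233.6, 236.1, 238.9], 272, [194.8, 211.0, 228.1]]
scene [45, [234.4, 243.5, 252.1], 442, [193.2, 220.7, 251.2]]
22.7167 [ 0.4322 -0.0257  0.269 ] yaw 3.002 F [-0.6  0.2 -0.1] M [-0.02  0.03 -0.  ]
pile {'c': array([689.6, -40.4], dtype=float32), 'size': [np.float32(55.8), np.float32(120.8)], 'ang': 3.009, 'mean': array([689.1, -40.3]), 'zmed': 0.1075, 'n': 900}
pile {'c': array([693.5, -44.1], dtype=float32), 'size': [np.float32(58.5), np.float32(122.6)], 'ang': 3.007, 'mean': array([695.5, -44.8]), 'zmed': 0.1075, 'n': 504}
```

View pics/s4.png

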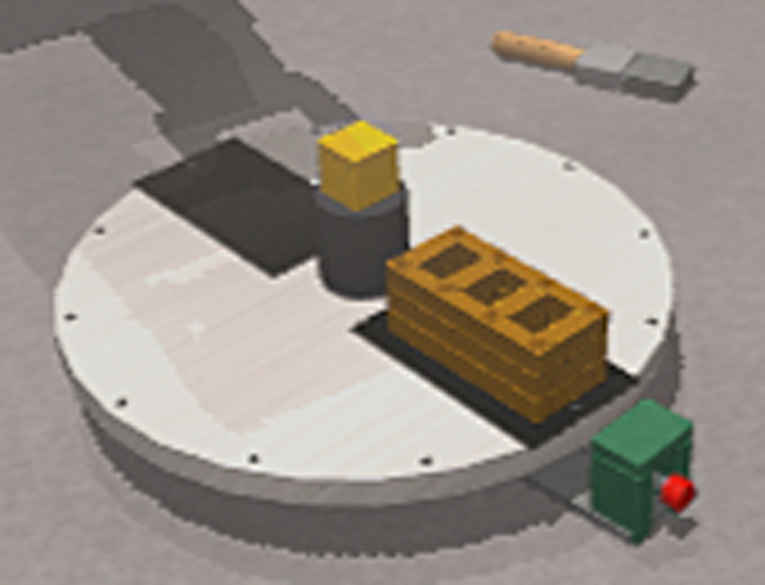

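The last view shows the pile square on its pad near the catch. The red button has moved in about 8 mm and stayed there after release, so the table is latched.

```bash
python3 -c "
from h import *
print(hand_in())"
```

```text
the job is handed in; nothing more can be done
None
```

The loose core is squarely on the pile, and the table is turned about 3.07 rad anticlockwise, latched and clear of the robot. The job is handed in, but `hand_in()` gave no verdict.

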